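Tighten the drying-peg clamp with a flipped hex key

TASK

The clamp that holds the bar of drying pegs has to be tightened. Draw the L-shaped hex key out of its sloped wooden holder, flip it so that its short arm points straight down, seat the short arm fully in the socket of the stiff screw on top of the clamp block, and use the long arm as a lever to turn the screw clockwise (seen from above) until it comes up against its stop. Let go and leave the key seated in the screw; do not push the bauble on its can, the paint jar or the brush out of place.

Things in the scene. Friction and masses are not known exactly. Their poses are not given: they have to be found in the camera images.
- key_grip (a point): Point to hold a dark steel L-shaped hex key: on the centre line of its long arm, 55 mm from the elbow, near its centre of mass. Hexagonal bar, 14 mm across flats, 16 mm across corners; mass 0.22 to 0.32 kg. Key frame (same at all four key points): x from the elbow along the short arm, -z from the elbow along the long arm, y normal to the L; two flats face +-y, good to grip.
- key_elbow (a point): Corner of the hex key, where the centre lines of its arms meet (origin of the key frame). At the start it is the top of the key, about 167 mm up; the short arm points down the holder's lean, 25 degrees below level, roughly towards the robot (within 40 degrees).
- key_short_tip (a point): Centre of the free end of the key's short arm, at (70, 0, 0) mm in the key frame: the end to put in the screw. Left free in the socket, the key sags until its long arm hangs about 14 degrees below level, and stays seated.
- key_long_tip (a point): Centre of the free end of the key's long arm, at (0, 0, -150) mm in the key frame. At the start it stands loosely about 58 mm deep in the leaning sleeve of the holder, with 92 mm of the long arm free above; draw it out along the sleeve (key +z) by at least 60 mm.
- holder_mouth (a point): On the axis of the sleeve of the wooden key holder (fixed to the bench; foot 130 x 75 x 18 mm, one square sleeve 34 mm wide that leans 25 degrees from vertical), 3 mm inside its rim, about 82 mm above the bench. Its x is level and points the way the sleeve leans, z is up.
- socket (a point): Centre of the mouth of the hexagonal socket of an upright steel cap screw (head 29 mm wide, 24 mm high) on the clamp block, about 85 mm up. Socket 19 mm deep, about 1 mm clearance round the key, turn must fit within about 8 degrees. z up; x turns with the screw and points to a corner of the hexagon: with the short arm down, the long arm lies along x or a multiple of 60 degrees from it.
- screw (a joint): Turn of the cap screw, rad, growing clockwise seen from above. Starts between 0 and 0.4, hard stop at 1.30. Stiff: needs about 0.6 N m all the way (11 N at 55 mm along the long arm, 5 N near its end) and stays where it is left. The key has up to about 15 degrees of play in the socket before the screw follows.
- peg_clamp: Grey cast clamp fixed to the bench: base plate 130 x 100 x 12 mm, block 75 x 62 mm up to 60 mm height with the cap screw at its centre, and an aluminium bar at 30 mm height that runs along its +x to 245 mm, with two brass bells (52 mm wide, tops 102 mm up) drying on pegs at 140 and 215 mm. Origin: on the bench under the screw; z up.
- bauble_can: Bystander: gold bauble 84 mm in diameter on a green can 68 mm in diameter, 132 mm high in all, 0.35 kg. Origin: centre of the underside.
- paint_jar: Bystander: small paint jar 56 mm in diameter, 60 mm high. Origin: centre of the underside.
- brush: Bystander: flat brush about 170 mm long lying on the bench, its length along its x. Origin: underside, about mid-length.
Not all that is in view belongs to the job. Of the things like the part that bears key_grip, leave any that is white; of the rest the larger one is meant.

How it is judged:
By the outcome, as a careful person would: the job done as asked, in the order asked, and still so for the second after the job is handed in, with the robot touching nothing.
It also fails if it takes over 51 s, if anything falls off the work surface, if the arm or the gripper's body presses on something with over 40 N, if the wrist force passes 120 N, or if a joint passes its speed limit or range.

ROBOT

A 7-joint arm with a two-finger parallel gripper is mounted at the origin on the work surface. World frame = base frame: x ahead of the robot, y to its left, z up, the work surface at z = 0. Lengths are in m, angles in rad, forces in N, time in s.
With the tool pointing down it reaches from about 0.425 to 0.825 m from the base axis. Payload 3.6 kg.
Tool frame: the origin (TCP) lies midway between the tips of the shut fingers; the grasp point (between the pads) lies 19 mm behind it; z points along the fingers, y is the direction in which the jaws open and shut (so a half turn about z gives the same grasp; the last joint's range is limited). The gripper opens to 85 mm and grips with 20 to 120 N. Pads are 22 mm wide; open, the fingers measure 114 mm over their backs; the gripper's body (76 mm by 85 mm) begins 54 mm behind the grasp point. The pads swing forward as they close: fully open they stand 13 mm farther back than shut.
Start: joints at [-1.129, 0.615, -0.013, 1.423, 0.008, 1.103, -0.04], TCP at [0.293, 0.58, 0.231] pointing down, gripper open.
Joint ranges: [-3.12, 3.12], [-0.3, 2.06], [-1.34, 1.32], [0.26, 2.42], [-1.36, 4.5], [0.01, 1.98], [-2.84, 2.84]. Speed limits (rad/s): [2.79, 2.79, 3.14, 3.14, 3.14, 3.14, 3.14].

INTERFACE

Orientations are given as a unit quaternion [x, y, z, w].
In Python, from plant import ctrl gives the robot as it stands. The module is installed in compiled form; this text tells all that it offers.
- The arm moves only by the tool apply_moves, never from a script. Its argument "targets" is a list of rows, each a list of 3 entries, a list of its own where there are three numbers: the opening, from -1 (shut) to 1 (fully open), then the shift along the tool's x, y, z in m, then the turn about the tool's z in degrees. In form: [[claw, [tx, ty, tz], twist], ...]. A call has 1 to 12 rows; each row shifts and turns the pose as measured when the row begins, along the tool's axes as they then stand; what a row does not reach is not made up. A row lasts 1/8 s, in which the tool goes at most 62.5 mm and 10.7 degrees, less where a joint would pass 70% of its speed; a pose out of reach is approached as far as the arm can. A call is refused whole if a number of a shift passes 0.0625 or a number of a turn 10.7, either way. A call with a gripper value outside its range is refused whole. The fingers move at their own pace and stop on an object; "squeeze" is the grip in N (left out, the last holds). Time passes only in rows, so rows that do not move let the fingers close. It gives the time, the measured TCP pose, the force and the opening at its end, in the units of the state.
- ctrl.observe(): the state, without advancing time (a new reading comes with each control period).
- ctrl.snapshot(name): name is "scene" or "top" or "wrist"; returns a dict with "color" (400x640x3 uint8, red, green, blue), "K" (3x3 intrinsics, pixels), "R" (3x3) and "t" (3): a world point X has camera coordinates R X + t. Camera axes: x right, y down, z forward; pixel columns grow to the right and rows downward; lengths in m; the calibration is good to about 2 mm. A picture is of the moment at which its call begins. There is no depth.
- ctrl.finish_job(): hands the job in, once; it reports no verdict.
The state is a dict: "clock": time; "joint_positions": joint angles; "qd": joint speeds; "effort": joint torques, N m; "tcp_pos": TCP position; "ee_rot": TCP orientation; "contact_force": force on the tool from outside, world axes, zero at the start; "wrist_torque": the same for the moment, N m; "opening": finger opening in m.
Only numpy, scipy, OpenCV 4.12 (cv2) and the standard library are available. Lean on these libraries where they do the work, as an engineer would, in place of code of your own. Each camera call takes 0.05 s, during which the arm holds its last target. There are 200 camera calls.

## Working session

There is one attempt and no reset: what is moved stays moved. The work goes in short steps, Python scripts to look and compute and a tool call to move; the robot and the scene stay as the last step left them, time stands still between calls to the robot, and variables do not carry over. Pictures are saved under pics/ and viewed, about 8 in all and at most 12, crops included, and the job is handed in when it is done.

Besides the shell and the picture viewer there is one more tool, called after "Request:" by a JSON object that holds its "fn" and its "kwargs", one argument or row to a line. apply_moves: Moves the arm, as the interface text tells. Its arguments: {"type":"object","properties":{"targets":{"type":"array","items":{"type":"array"}},"squeeze":{"type":"number"}},"required":["targets"]}

```bash
mkdir -p pics; cat > h.py <<'E'
import numpy as np, cv2
from plant import ctrl
from scipy.spatial.transform import Rotation as Ro
def snap(n,out,crop=None,s=1):
    d=ctrl.snapshot(n); im=d["color"][:,:,::-1].copy()
    np.savez(f"pics/{out}.npz",K=d["K"],R=d["R"],t=d["t"],im=im)
    if crop: x0,y0,x1,y1=crop; im=im[y0:y1,x0:x1]
    if s!=1: im=cv2.resize(im,None,fx=s,fy=s,interpolation=cv2.INTER_CUBIC)
    cv2.imwrite(f"pics/{out}.png",im); return d
def cam(out): return np.load(f"pics/{out}.npz")
def proj(c,X):
    p=c["K"]@(c["R"]@np.asarray(X,float)+c["t"]); return p[:2]/p[2]
def atz(c,uv,z):
    r=c["R"].T@np.linalg.solve(c["K"],[uv[0],uv[1],1.]); o=-c["R"].T@c["t"]
    return o+r*(z-o[2])/r[2]
def tri(cs,uvs):
    A=[];b=[]
    for c,uv in zip(cs,uvs):
        r=c["R"].T@np.linalg.solve(c["K"],[uv[0],uv[1],1.]); r/=np.linalg.norm(r); o=-c["R"].T@c["t"]
        P=np.eye(3)-np.outer(r,r); A.append(P); b.append(P@o)
    A=np.vstack(A);b=np.hstack(b);x=np.linalg.lstsq(A,b,rcond=None)[0]
    return x,np.linalg.norm(A@x-b)
def tool(v):  # world vector -> tool axes
    return Ro.from_quat(ctrl.observe()["ee_rot"]).inv().apply(v)
E
python3 - <<'E'
from h import *
for n in("scene","top"):
    d=snap(n,n+"0",s=1.25); print(n,-d["R"].T@d["t"],d["R"][2])
o=ctrl.observe(); print(o["tcp_pos"],o["ee_rot"],o["opening"],o["contact_force"],Ro.from_quat(o["ee_rot"]).as_matrix())
E
```

```text
scene [ 1.02712478 -0.32314329  0.87207075] [-0.47230162  0.31369204 -0.8237284 ]
top [ 0.53199094 -0.03049009  1.00957492] [ 0.08350408  0.01791597 -0.99634637]
[0.29276149 0.57955335 0.23024898] [ 2.31744405e-01  9.72776004e-01 -1.14444164e-03 -2.58228078e-04] 0.08570918734068493 [ 0.00606408 -0.53061096  1.44706066] [[-8.92588928e-01  4.50870202e-01 -1.03283205e-03]
 [ 4.50871384e-01  8.92586442e-01 -2.10688491e-03]
 [-2.80397405e-05 -2.34625656e-03 -9.99997247e-01]]
```

View pics/scene0.png

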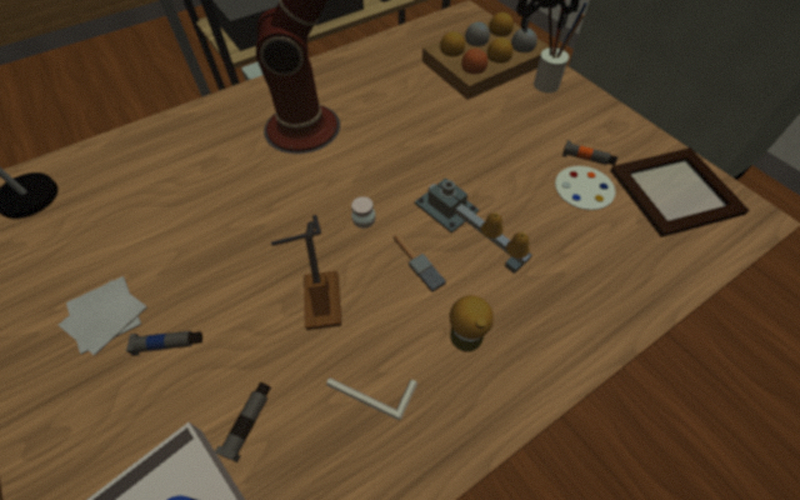

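View pics/top0.png

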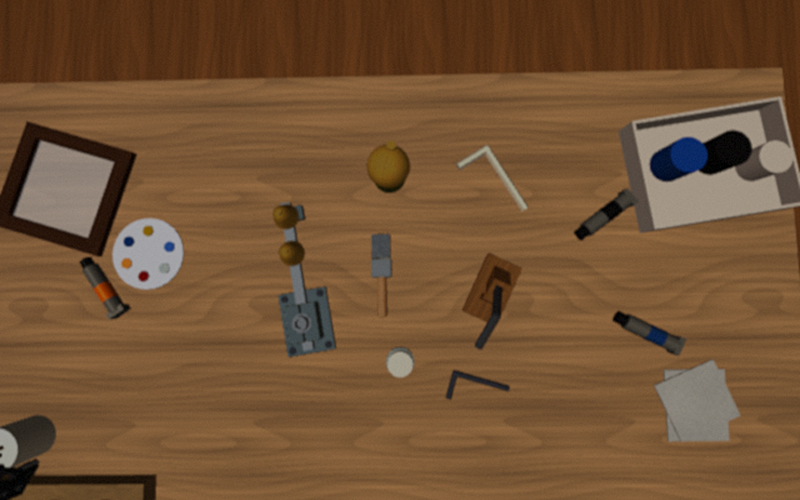

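```bash
cat >> h.py <<'E'
def comp(items,out,g=0.6):
    ims=[]
    for n,(x0,y0,x1,y1),s in items:
        im=cam(n)["im"][y0:y1,x0:x1]; im=(255*(im/255.)**g).astype(np.uint8)
        im=cv2.resize(im,None,fx=s,fy=s,interpolation=cv2.INTER_CUBIC)
        for k in range(0,x1-x0,10): cv2.line(im,(k*s,0),(k*s,10 if (x0+k)%50 else 20),(0,0,255),1)
        for k in range(0,y1-y0,10): cv2.line(im,(0,k*s),(10 if (y0+k)%50 else 20,k*s),(0,0,255),1)
        ims.append(im)
    H=max(i.shape[0] for i in ims)
    cv2.imwrite(f"pics/{out}.png",np.hstack([cv2.copyMakeBorder(i,0,H-i.shape[0],0,4,0) for i in ims]))
E
python3 - <<'E'
from h import *
comp([("top0",(360,190,430,290),5),("scene0",(210,165,290,265),5)],"c1")
comp([("top0",(215,155,285,290),4),("scene0",(325,135,435,225),4)],"c2")
E
```

```text
(no output)
```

View pics/c1.png

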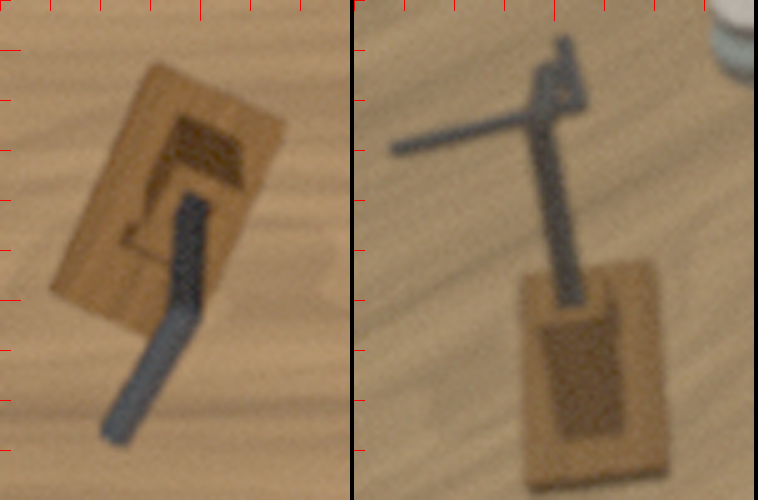

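View pics/c2.png

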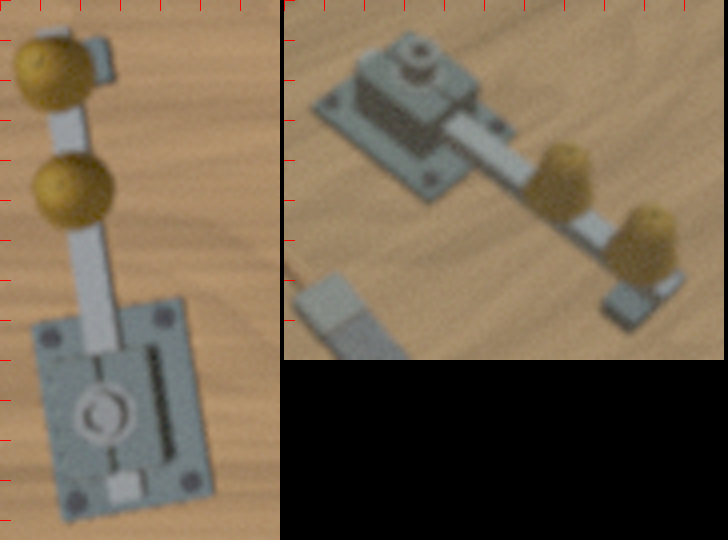

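```bash
python3 - <<'E'
from h import *
T=cam("top0");S=cam("scene0")
e=atz(T,(397.4,251.5),.167);st=atz(T,(383.4,277.4),.137);m=atz(T,(398.4,230),.085)
print("elbow",e,"tip",st,"mouth",m)
d=(st-e)[:2];print("az",np.degrees(np.arctan2(d[1],d[0])),np.hypot(*d),"exp",.07*np.cos(np.radians(25)))
d=(e-m)[:2];print("az",np.degrees(np.arctan2(d[1],d[0])),np.hypot(*d))
print("tri elbow",tri([T,S],[(397.4,251.5),(248.2,181)]))
s=atz(T,(241.2,258.5),.085);print("sock",s,tri([T,S],[(241.2,258.5),(359,147.5)]))
b=[atz(T,(215+73/4,155+190/4),.09),atz(T,(215+53/4,155+73/4),.09)];print("bells",b)
print("smallkey",[atz(T,(p[0]/1.25,p[1]/1.25),0) for p in((455,372),(449,397),(508,388))])
print("bauble",atz(T,(389/1.25,165/1.25),.09),"jar",atz(T,(400/1.25,361/1.25),.05),"brush",[atz(T,(p[0]/1.25,p[1]/1.25),0) for p in((381,236),(382,315))])
print("holder foot",[atz(T,(360+p[0]/5,190+p[1]/5),.018) for p in((155,65),(285,122),(52,290),(150,335))])
E
```

```text
elbow [ 0.49139106 -0.19460358  0.167     ] tip [ 0.433435   -0.16791737  0.137     ] mouth [ 0.53788337 -0.21443134  0.085     ]
az 155.27600863980985 0.06380484755438631 exp 0.0634415450925655
az 156.90301644958257 0.050543795351752525
tri elbow (array([ 0.49374292, -0.1869079 ,  0.19825765]), np.float64(0.0025213925661070878))
sock [0.47498804 0.15849279 0.085     ] (array([0.47644029, 0.16005626, 0.08758938]), np.float64(0.0034451523507500192))
bells [array([0.60792936, 0.17700513, 0.09      ]), array([0.67856224, 0.1894475 , 0.09      ])]
smallkey [array([ 0.36758787, -0.1388189 ,  0.        ]), array([ 0.31775932, -0.12552523,  0.        ]), array([ 0.3347228 , -0.24547572,  0.        ])]
bauble [ 0.77611518 -0.01091739  0.09      ] jar [ 0.39770561 -0.02709448  0.05      ] brush [array([0.6488502 , 0.00946443, 0.        ]), array([0.48462877, 0.00902684, 0.        ])]
holder foot [array([ 0.60723808, -0.21100631,  0.018     ]), array([ 0.57729812, -0.27605207,  0.018     ]), array([ 0.4937405 , -0.15583352,  0.018     ]), array([ 0.47064086, -0.20461751,  0.018     ])]
```

Request:
{"fn": "apply_moves", "kwargs": {
  "targets": [
    [1,[-0.044,-0.037,-0.01],0],
    [1,[-0.044,-0.037,-0.01],0],
    [1,[-0.044,-0.037,-0.01],0],
    [1,[-0.044,-0.037,-0.01],0],
    [1,[-0.044,-0.037,-0.01],0],
    [1,[-0.044,-0.037,-0.01],0],
    [1,[-0.044,-0.037,-0.01],0],
    [1,[-0.04,-0.03,0],0]
  ]
}}

```text
clock: 1.1
tcp_pos: [0.4759, 0.156, 0.2984]
ee_rot: [0.227, 0.974, -0.004, -0.002]
contact_force: [0.3, 0.3, -0.1]
opening: 0.0855
```

```bash
python3 - <<'E'
from h import *
d=snap("wrist","w0",s=1.25); o=ctrl.observe()
c=-d["R"].T@d["t"]; M=Ro.from_quat(o["ee_rot"]).as_matrix()
print(o["clock"],o["tcp_pos"],"cam in tool",M.T@(c-o["tcp_pos"]),"fwd",M.T@d["R"][2],d["K"][0,0])
print("socket px",proj(d,[.475,.159,.085]))
E
```

```text
1.15 [0.47922693 0.14685933 0.29810438] cam in tool [ 0.0782267   0.00382072 -0.14365618] fwd [-0.27779725  0.00979489  0.96058979] 296.61471329505827
socket px [322.81655056 176.81799693]
```

Request:
{"fn": "apply_moves", "kwargs": {
  "targets": [
    [1,[0.005,-0.012,0.05],0],
    [1,[0,0,0.05],0],
    [1,[0,0,0.05],0],
    [1,[0,0,0],0],
    [1,[0,0,0],0]
  ]
}}

```text
clock: 1.78
tcp_pos: [0.4713, 0.1341, 0.1465]
ee_rot: [0.236, 0.972, -0.006, 0.002]
contact_force: [-0.0, -0.1, 1.0]
opening: 0.0853
```

```bash
python3 - <<'E'
from h import *
d=snap("wrist","w1"); o=ctrl.observe()
print(o["clock"],o["tcp_pos"],proj(d,[.475,.159,.085]))
u,v=map(int,proj(d,[.475,.159,.085])); v=min(max(v,60),340)
comp([("w1",(u-60,v-60,u+60,v+60),6)],"c3")
E
```

```text
1.825 [0.47105179 0.1341212  0.14652933] [354.01707571 208.30336653]
```

View pics/c3.png

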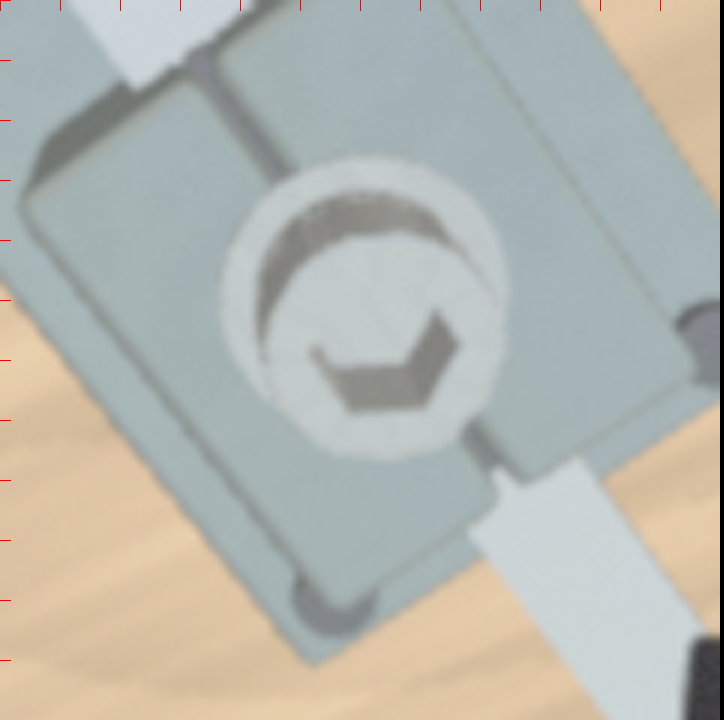

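```bash
python3 - <<'E'
from h import *
c=cam("w1"); f=lambda p:atz(c,(294+p[0]/6,148+p[1]/6),.085)
C=f((384,347)); print("centre",C,"tri",tri([cam("top0"),cam("scene0"),c],[(241.2,258.5),(359,147.5),(294+64,148+57.8)]))
for p in((310,348),(352,412),(425,408),(460,345)):
    v=f(p)-C; print(np.degrees(np.arctan2(v[1],v[0]))%60,np.degrees(np.arctan2(v[1],v[0])),np.hypot(*v[:2]))
for a,b in(((310,348),(460,345)),((352,412),(425,408)),((310,348),(352,412)),((425,408),(460,345))):
    v=f(b)-f(a); print("edge",np.degrees(np.arctan2(v[1],v[0]))%60)
o=ctrl.observe();print(o["ee_rot"],Ro.from_quat(o["ee_rot"]).as_matrix()[:,0])
E
```

```text
centre [0.47462362 0.16234133 0.085     ] tri (array([0.47523502, 0.16154552, 0.08468226]), np.float64(0.003874668501072762))
3.618314650184061 -116.38168534981594 0.008851020831628462
9.308417899014039 -50.69158210098596 0.008980818341419821
6.891218884829248 6.891218884829248 0.009322167868294056
4.387593812962194 64.3875938129622 0.009076265105808438
edge 4.0077870414566945
edge 6.15616486012533
edge 5.8173678224622325
edge 7.0350713920419
[ 0.23624361  0.97167415 -0.00596491  0.00165147] [-0.88837246  0.45908392 -0.00602773]
```

Request:
{"fn": "apply_moves", "kwargs": {
  "targets": [
    [1,[0,0,-0.05],0],
    [1,[-0.027,-0.041,-0.03],-1],
    [1,[-0.027,-0.041,-0.02],-1],
    [1,[-0.027,-0.041,0],0],
    [1,[-0.027,-0.041,0],0],
    [1,[-0.027,-0.041,0],0],
    [1,[-0.027,-0.041,0],0],
    [1,[-0.023,-0.036,0],0],
    [1,[0,0,0],0],
    [1,[0,0,0],0]
  ]
}}

```text
clock: 3.08
tcp_pos: [0.5275, -0.2056, 0.2786]
ee_rot: [0.214, 0.977, -0.002, 0.024]
contact_force: [-0.0, 0.5, 0.6]
opening: 0.0852
```

```bash
python3 - <<'E'
from h import *
d=snap("wrist","w2"); o=ctrl.observe()
M=Ro.from_quat(o["ee_rot"]).as_matrix()
print(o["clock"],o["tcp_pos"],np.degrees(np.arctan2(M[1,0],M[0,0])),proj(d,[.491,-.195,.167]),proj(d,[.433,-.168,.137]),proj(d,[.53,-.212,.085]))
comp([("w2",(220,0,420,220),3)],"c4")
E
```

```text
3.125 [ 0.52740809 -0.20602193  0.27867831] 155.25623217497704 [312.33099722 152.43293082] [312.54753232  73.01839399] [314.32919544 177.73270011]
```

View pics/c4.png

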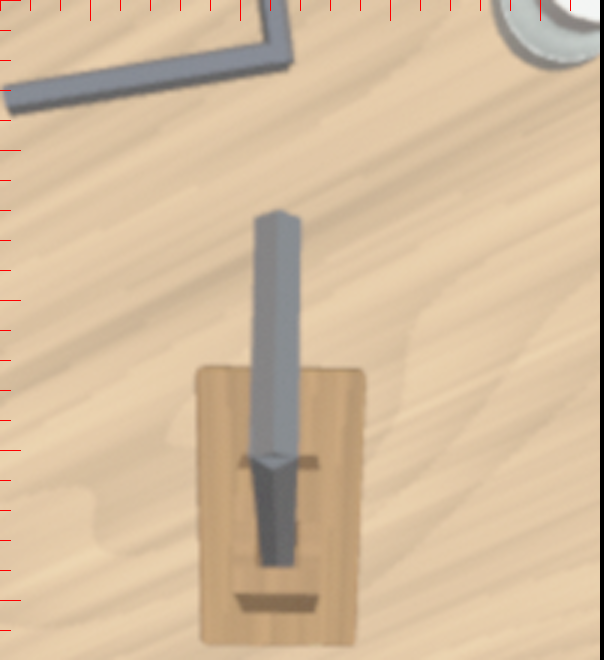

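```bash
python3 - <<'E'
from h import *
o=ctrl.observe();M=Ro.from_quat(o["ee_rot"]).as_matrix()
g=np.array([.5065,-.2015,.131])
print(M, tool(g+.019*M[:,2]-o["tcp_pos"]), tool(np.array([.491,-.195,.167])-o["tcp_pos"]))
print(o["joint_positions"])
E
```

```text
[[-0.90712654  0.41832255  0.04612671]
 [ 0.41807143  0.90828314 -0.01542774]
 [-0.04834989  0.00528935 -0.99881646]] [ 0.027997   -0.00542025  0.16546934] [ 0.04303433 -0.00581     0.1096967 ]
[ 0.23314743  0.41794503  0.15015071  1.64673877 -0.07335066  1.03357618
  1.54418251]
```

Request:
{"fn": "apply_moves", "kwargs": {
  "targets": [
    [1,[0.014,-0.003,0.02],0],
    [1,[0.014,-0.002,0.04],0],
    [1,[0,0,0.04],0],
    [1,[0,0,0.03],0],
    [1,[0,0,0.02],0],
    [1,[0,0,0],0]
  ]
}}

```text
clock: 3.88
tcp_pos: [0.5112, -0.19, 0.1289]
ee_rot: [0.205, 0.978, -0.0, 0.029]
contact_force: [0.6, 0.6, 0.4]
opening: 0.0852
```

```bash
python3 - <<'E'
from h import *
o=ctrl.observe();M=Ro.from_quat(o["ee_rot"]).as_matrix()
g=np.array([.5065,-.2015,.131])
print(o["tcp_pos"],o["contact_force"],M, tool(g+.019*M[:,2]-o["tcp_pos"]))
E
```

```text
[ 0.51121296 -0.19001058  0.1288566 ] [0.58744575 0.63641448 0.39887786] [[-0.91400827  0.4017198   0.05665757]
 [ 0.40171867  0.91568566 -0.01191149]
 [-0.0566656   0.0118732  -0.99832261]] [-0.00042929 -0.01238854  0.01673002]
```

Request:
{"fn": "apply_moves", "kwargs": {
  "targets": [
    [1,[0,-0.012,0.01],1],
    [1,[0,0,0.006],0],
    [1,[0,0,0],0]
  ]
}}

```text
clock: 4.25
tcp_pos: [0.5088, -0.2015, 0.1145]
ee_rot: [0.214, 0.976, 0.0, 0.031]
contact_force: [-1.0, -0.8, 1.3]
opening: 0.0856
```

```bash
python3 - <<'E'
from h import *
o=ctrl.observe();M=Ro.from_quat(o["ee_rot"]).as_matrix()
g=np.array([.5065,-.2015,.131])
print(o["tcp_pos"],o["contact_force"],np.degrees(np.arctan2(M[1,0],M[0,0])), M[:,2],tool(g+.019*M[:,2]-o["tcp_pos"]))
E
```

```text
[ 0.50880363 -0.20147431  0.11449993] [-0.95740094 -0.76685508  1.33859903] 155.30009127211994 [ 0.0614812  -0.01314327 -0.9980217 ] [ 0.00106586 -0.00075765  0.00239128]
```

Request:
{"fn": "apply_moves", "kwargs": {
  "squeeze": 40,
  "targets": [
    [-1,[0,0,0.002],0],
    [-1,[0,0,0],0],
    [-1,[0,0,0],0],
    [-1,[0,0,0],0],
    [-1,[0,0,0],0]
  ]
}}

```text
clock: 4.88
tcp_pos: [0.509, -0.2031, 0.1135]
ee_rot: [0.214, 0.976, -0.001, 0.032]
contact_force: [-0.9, -1.8, -0.4]
opening: 0.0134
```

Request:
{"fn": "apply_moves", "kwargs": {
  "targets": [
    [-1,[0.004,0,-0.01],0],
    [-1,[0.006,0,-0.015],0],
    [-1,[0.006,0,-0.016],0],
    [-1,[0.006,0,-0.016],0],
    [-1,[0.006,0,-0.016],0],
    [-1,[0.004,0,-0.012],0],
    [-1,[0,0,0],0]
  ]
}}

```text
clock: 5.75
tcp_pos: [0.4715, -0.1852, 0.2027]
ee_rot: [0.213, 0.976, 0.0, 0.032]
contact_force: [-0.1, 0.5, -2.9]
opening: 0.0135
```

```bash
python3 - <<'E'
from h import *
o=ctrl.observe();M=Ro.from_quat(o["ee_rot"]).as_matrix()
print(o["tcp_pos"],o["contact_force"],o["wrist_torque"],np.degrees(np.arctan2(M[1,0],M[0,0])), M[:,2],o["opening"])
d=snap("wrist","w3"); comp([("w3",(200,0,440,400),2)],"c5")
snap("scene","s3"); comp([("s3",(190,120,310,265),4),],"c6")
a=cv2.imread("pics/c5.png")[:580];b=cv2.imread("pics/c6.png")
b=cv2.resize(b,None,fx=.65,fy=.65);b=cv2.copyMakeBorder(b,0,580-b.shape[0],0,0,0);cv2.imwrite("pics/c7.png",np.hstack([a,b]));print(a.shape,b.shape)
E
```

```text
[ 0.47148338 -0.18522711  0.20265527] [-0.12938871  0.52203819 -2.93670861] [-0.0016476   0.08147099  0.02049973] 155.34588359282802 [ 0.06267892 -0.01301585 -0.99794887] 0.01349835622610394
(580, 484, 3) (580, 315, 3)
```

View pics/c7.png

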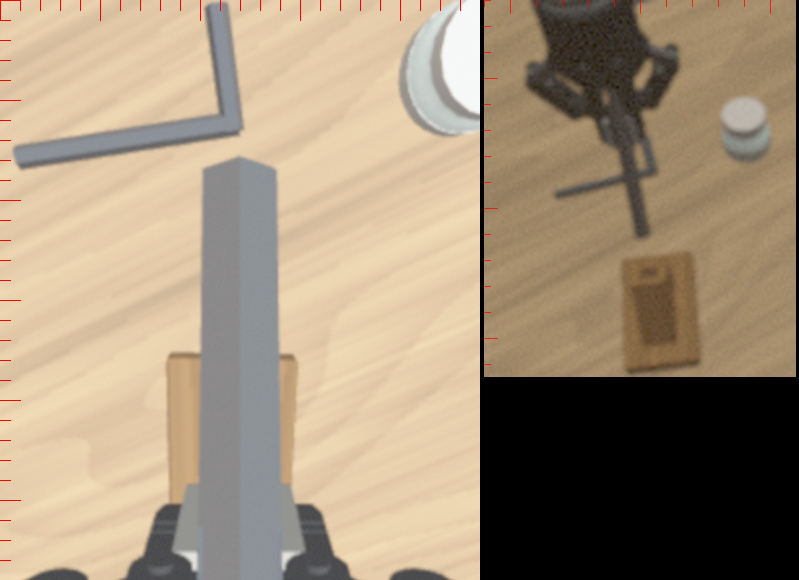

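Request:
{"fn": "apply_moves", "kwargs": {
  "squeeze": 35,
  "targets": [
    [-1,[-0.013,0,0.002],0],
    [-1,[-0.013,0,0.002],0],
    [-1,[-0.013,0,0.002],0],
    [-1,[-0.012,0,0.002],0],
    [-1,[0,0,0],0],
    [-1,[0,0,0],0]
  ]
}}

```text
clock: 6.6
tcp_pos: [0.5217, -0.2084, 0.1932]
ee_rot: [0.213, 0.977, 0.0, 0.029]
contact_force: [-0.2, 0.7, -2.3]
opening: 0.0136
```

```bash
cat >> h.py <<'E'
dd=np.array([np.cos(np.radians(155.5)),np.sin(np.radians(155.5))])
def sz():
    o=ctrl.observe();M=Ro.from_quat(o["ee_rot"]).as_matrix()
    G=o["tcp_pos"]-.019*M[:,2]; r=G[:2]-[.5255,-.2100]
    print("clk",o["clock"],"s,z,lat",np.round([r@dd,G[2],r@[-dd[1],dd[0]]],4),"az",np.degrees(np.arctan2(M[1,0],M[0,0])),"tz",np.round(M[:,2],3),"F",np.round(o["contact_force"],1),"T",np.round(o["wrist_torque"],2),o["opening"])
    return r@dd,G[2]
E
python3 -c "
from h import *
sz()"
```

```text
clk 6.6 s,z,lat [0.0052 0.2122 0.0003] az 155.33421513174707 tz [ 0.057 -0.012 -0.998] F [-0.2  0.7 -2.3] T [0.04 0.1  0.03] 0.013585077036113481
```

Request:
{"fn": "apply_moves", "kwargs": {
  "targets": [
    [-1,[0.002,0,0.012],0],
    [-1,[0.002,0,0.012],0],
    [-1,[0.001,0,0.011],0],
    [-1,[0,0,0],0]
  ]
}}

```text
clock: 7.1
tcp_pos: [0.5179, -0.206, 0.1553]
ee_rot: [0.213, 0.977, 0.001, 0.028]
contact_force: [-0.7, -1.0, -3.3]
opening: 0.0133
```

```bash
python3 -c "
from h import *
sz()"
```

```text
clk 7.1 s,z,lat [ 0.0096  0.1743 -0.0002] az 155.33731405153344 tz [ 0.056 -0.011 -0.998] F [-0.7 -1.  -3.3] T [0.01 0.08 0.02] 0.013333135096889222
```

Request:
{"fn": "apply_moves", "kwargs": {
  "targets": [
    [-1,[0.009,0,0.002],0],
    [-1,[0.009,0,0.002],0],
    [-1,[0.009,0,0.002],0],
    [-1,[0.009,0,0.007],0],
    [-1,[0.009,0,0.007],0],
    [-1,[0,0,0],0]
  ]
}}

```text
clock: 7.85
tcp_pos: [0.4834, -0.1901, 0.1356]
ee_rot: [0.214, 0.976, -0.002, 0.039]
contact_force: [1.6, -0.5, -0.9]
opening: 0.0136
```

```bash
python3 -c "
from h import *
sz()"
```

```text
clk 7.85 s,z,lat [ 0.0481  0.1545 -0.0004] az 155.29181952352357 tz [ 0.076 -0.02  -0.997] F [ 1.6 -0.5 -0.9] T [-0.22 -0.4   0.02] 0.013558928527913605
```

Request:
{"fn": "apply_moves", "kwargs": {
  "targets": [
    [-1,[0.007,0,0.008],0],
    [-1,[0.007,0,0.008],0],
    [-1,[0.007,0,0.008],0],
    [-1,[0.003,0,0.007],0],
    [-1,[0.003,0,0.007],0],
    [-1,[0.003,0,0.007],0],
    [-1,[0,0,0],0]
  ]
}}

```text
clock: 8.72
tcp_pos: [0.4577, -0.1774, 0.0846]
ee_rot: [0.213, 0.976, -0.001, 0.038]
contact_force: [0.5, -0.6, 1.1]
opening: 0.0135
```

```bash
python3 -c "
from h import *
sz()"
```

```text
clk 8.725 s,z,lat [ 0.0767  0.1036 -0.0013] az 155.30531511857492 tz [ 0.074 -0.019 -0.997] F [ 0.5 -0.6  1.1] T [-0.22 -0.36 -0.02] 0.013522012301517514
```

```bash
python3 - <<'E'
from h import *
c=snap("scene","s4"); 
b=np.array([.5255,-.21]);
for s,z in((-.034,.1036),(.117,.104)): print(proj(c,[*(b+dd*s),z]))
comp([("s4",(205,160,295,240),8)],"c8")
E
```

```text
[252.36650801 228.18841077]
[249.54145608 179.89349551]
```

View pics/c8.png

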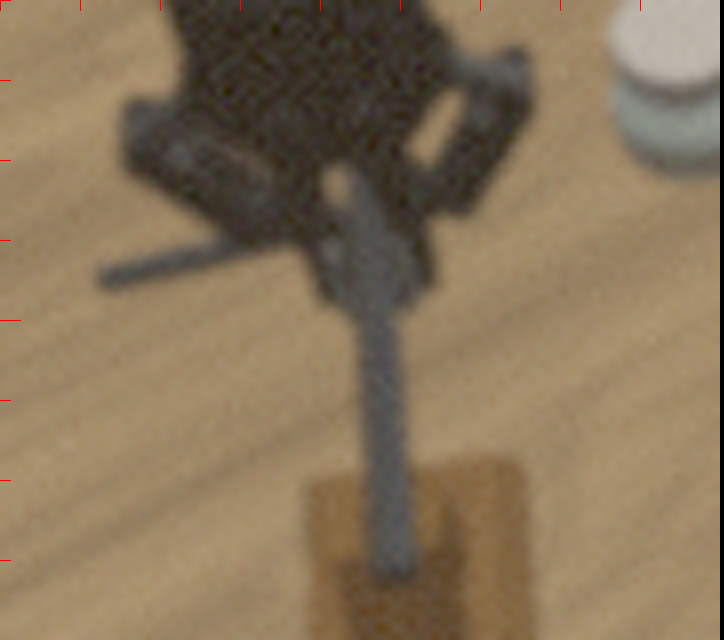

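```bash
python3 - <<'E'
from h import *
c=cam("s4"); b=np.array([.5255,-.21]); G=np.array([*(b+dd*.0767),.1036])
o=-c["R"].T@c["t"]
for uv in((254.5,229.5),(254.5,231.5)):
    r=c["R"].T@np.linalg.solve(c["K"],[*uv,1.]); n=np.array([-dd[1],dd[0],0])
    X=o+r*((np.array([*b,0])-o)@n)/(r@n); print("plane tip",(X[:2]-b)@dd,X[2])
for ph in range(70,111,5):
    u=np.array([*(dd*np.sin(np.radians(ph))),np.cos(np.radians(ph))]); print(ph,proj(c,G-.11*u),proj(c,G-.105*u))
E
```

```text
plane tip -0.015537107192519455 0.06553116359116162
plane tip -0.022862941072946435 0.06791487315319256
70 [254.70320545 233.16437526] [254.49588958 231.24166253]
75 [254.17424653 232.36593589] [253.989897  230.4624989]
80 [253.60350294 231.22914902] [253.44459891 229.36201215]
85 [252.99473003 229.75391894] [252.86362764 227.94069224]
90 [252.3523009  227.94374687] [252.25118562 226.20241688]
95 [251.68119821 225.8060265 ] [251.61203472 224.15470886]
100 [250.98698915 223.35227992] [250.95147053 221.80893715]
105 [250.27578236 220.59831629] [250.27528012 219.18044619]
110 [249.5541656  217.56429609] [249.58968272 216.28859881]
```

Request:
{"fn": "apply_moves", "kwargs": {
  "targets": [
    [-1,[0.001,0,0.007],0],
    [-1,[0,0,0.006],0],
    [-1,[0,0,0],0]
  ]
}}

```text
clock: 9.15
tcp_pos: [0.4566, -0.1766, 0.0708]
ee_rot: [0.213, 0.976, -0.001, 0.037]
contact_force: [1.1, -0.5, 0.7]
opening: 0.0134
```

```bash
python3 -c "
from h import *
sz()"
```

```text
clk 9.15 s,z,lat [ 0.0779  0.0897 -0.0015] az 155.31129830809556 tz [ 0.072 -0.018 -0.997] F [ 1.1 -0.5  0.7] T [-0.24 -0.49 -0.08] 0.013448298533453848
```

Request:
{"fn": "apply_moves", "kwargs": {
  "squeeze": 80,
  "targets": [
    [-1,[0.003,0,-0.02],0],
    [-1,[0.006,0,-0.04],0],
    [-1,[0.006,0,-0.045],0],
    [-1,[0.015,0.03,-0.03],0],
    [-1,[0.015,0.05,0],0],
    [-1,[0.015,0.05,0],0],
    [-1,[0.015,0.05,0],0],
    [-1,[0.01,0.04,0],0],
    [-1,[0.01,0.04,0],0],
    [-1,[0,0.01,0],0],
    [-1,[0,0,0],0]
  ]
}}

```text
clock: 10.52
tcp_pos: [0.4538, 0.1201, 0.1965]
ee_rot: [0.215, 0.977, -0.005, 0.01]
contact_force: [0.2, -0.2, -2.4]
opening: 0.0125
```

```bash
cat >> h.py <<'E'
S0=np.array([.475,.162,.085])
def st(L=.040):
    o=ctrl.observe();M=Ro.from_quat(o["ee_rot"]).as_matrix()
    G=o["tcp_pos"]-.019*M[:,2]; az=np.degrees(np.arctan2(M[1,0],M[0,0]))
    h=np.array([M[0,0],M[1,0],0]);h/=np.linalg.norm(h)
    E=G+L*h; e=S0-E; e[2]=0
    print("clk",round(o["clock"],2),"G",np.round(G,4),"E",np.round(E,4),"err tool",np.round(M.T@e,4),"az",round(az,1),"tz",np.round(M[:,2],3),"F",np.round(o["contact_force"],1),"T",np.round(o["wrist_torque"],2),"q",np.round(o["joint_positions"],2),round(o["opening"],4))
    return M,G
E
python3 -c "
from h import *
st()"
```

```text
clk 10.53 G [0.4534 0.1204 0.2155] E [0.4171 0.1372 0.2155] err tool [-0.0421  0.0468  0.0007] az 155.2 tz [ 0.018 -0.013 -1.   ] F [ 0.2 -0.2 -2.4] T [-0.03  0.11  0.03] q [-0.4   0.38  0.11  1.99 -0.03  0.76  0.86] 0.0125
```

Request:
{"fn": "apply_moves", "kwargs": {
  "targets": [
    [-1,[-0.012,0.009,0.005],6],
    [-1,[-0.016,0.007,0.005],8],
    [-1,[-0.014,0.004,0],8],
    [-1,[0,0,0],6],
    [-1,[0,0,0],0],
    [-1,[0,0,0],0]
  ]
}}

```text
clock: 11.28
tcp_pos: [0.4938, 0.1031, 0.1842]
ee_rot: [0.457, 0.889, -0.009, 0.006]
contact_force: [-0.7, 0.2, -2.4]
opening: 0.0124
```

```bash
python3 -c "
from h import *
M,G=st()
d=snap('wrist','w4')
h=np.array([M[0,0],M[1,0],0])
print(proj(d,G+.04*h),proj(d,G+.04*h-[0,0,.07]),proj(d,S0))
comp([('w4',(240,0,420,230),3)],'c9',.8)
"
```

```text
clk 11.28 G [0.4937 0.1035 0.2031] E [0.4704 0.136  0.2031] err tool [ 0.0185  0.0188 -0.0005] az 125.6 tz [ 0.002 -0.022 -1.   ] F [-0.7  0.2 -2.4] T [ 0.06  0.   -0.01] q [-0.44  0.46  0.25  1.9  -0.12  0.8   0.5 ] 0.0124
[320.87117166 193.18485061] [321.19279926 164.76358485] [345.21107654 130.90794424]
```

View pics/c9.png

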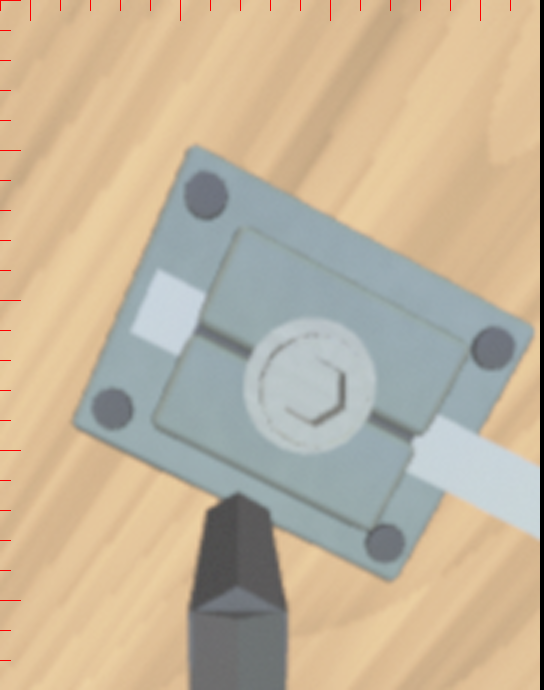

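```bash
python3 - <<'E'
from h import *
from scipy.optimize import least_squares
M,G=st(); c=cam("w4")
h=np.array([M[0,0],M[1,0],0]);h/=np.linalg.norm(h)
lat=np.array([-h[1],h[0],0]);z=np.array([0,0,1.])
def pts(p):
    L,t,y=p; kz=h*np.cos(t)+z*np.sin(t); kx=h*np.sin(t)-z*np.cos(t)  # t>0: elbow up / long arm hangs
    E=G+L*kz+y*lat
    return E-.008*kx+.008*kz, E+.07*kx+.008*kz,E,E+.07*kx
ob=np.array([[319.3,196],[319.3,165]])
f=lambda p:np.r_[np.ravel([proj(c,q) for q in pts(p)[:2]]-ob),(p[0]-.04)/.004]
s=least_squares(f,[.04,0,0],x_scale=[.01,.1,.01]);print(s.x,np.degrees(s.x[1]),s.fun,pts(s.x)[2:])
for p in([.04,0,0],[.037,0,0],[.04,.1,0]): print(p,[proj(c,q).round(1) for q in pts(p)[:2]])
e=S0-pts(s.x)[3];print("tip->socket in tool",M.T@e, atz(c,(345,130),.085))
E
```

```text
clk 11.32 G [0.4936 0.1035 0.2031] E [0.4704 0.1361 0.2031] err tool [ 0.0184  0.0189 -0.0006] az 125.6 tz [ 0.002 -0.022 -1.   ] F [ 0.1 -0.5 -2.5] T [0.06 0.09 0.01] q [-0.44  0.46  0.25  1.9  -0.12  0.8   0.5 ] 0.0125
[ 0.0327353  -0.01452842  0.00072772] -0.8324172587739358 [-0.42760186 -0.14668968  0.69527044 -0.06682607 -1.81617452] (array([0.47399849, 0.12971751, 0.20266897]), array([0.47459021, 0.12889043, 0.13267636]))
[0.04, 0, 0] [array([320.7, 178.8]), array([321.1, 152.3])]
[0.037, 0, 0] [array([320.7, 186.2]), array([321.1, 157. ])]
[0.04, 0.1, 0] [array([320.6, 184.2]), array([321.1, 142.5])]
tip->socket in tool [0.02757752 0.02011321 0.04695088] [0.47444501 0.16245873 0.085     ]
```

Request:
{"fn": "apply_moves", "kwargs": {
  "targets": [
    [-1,[0.01,0.007,0.005],0],
    [-1,[0.01,0.008,0.01],0],
    [-1,[0.008,0.005,0.01],0],
    [-1,[0,0,0.005],0],
    [-1,[0,0,0],0],
    [-1,[0,0,0],0]
  ]
}}

```text
clock: 12.08
tcp_pos: [0.4928, 0.1404, 0.1505]
ee_rot: [0.456, 0.89, -0.009, 0.005]
contact_force: [0.6, -0.5, -2.8]
opening: 0.0127
```

```bash
python3 -c "
from h import *
M,G=st(.0327)
d=snap('wrist','w5')
print(proj(d,S0))
comp([('w5',(260,90,400,230),5)],'c10',.8)
"
```

```text
clk 12.07 G [0.4928 0.1408 0.1695] E [0.4736 0.1673 0.1695] err tool [-0.0051 -0.002   0.0001] az 125.8 tz [ 0.    -0.021 -1.   ] F [ 0.6 -0.5 -2.8] T [0.06 0.01 0.  ] q [-0.49  0.52  0.23  1.92 -0.14  0.73  0.45] 0.0127
[318.57319797 178.69700643]
```

View pics/c10.png

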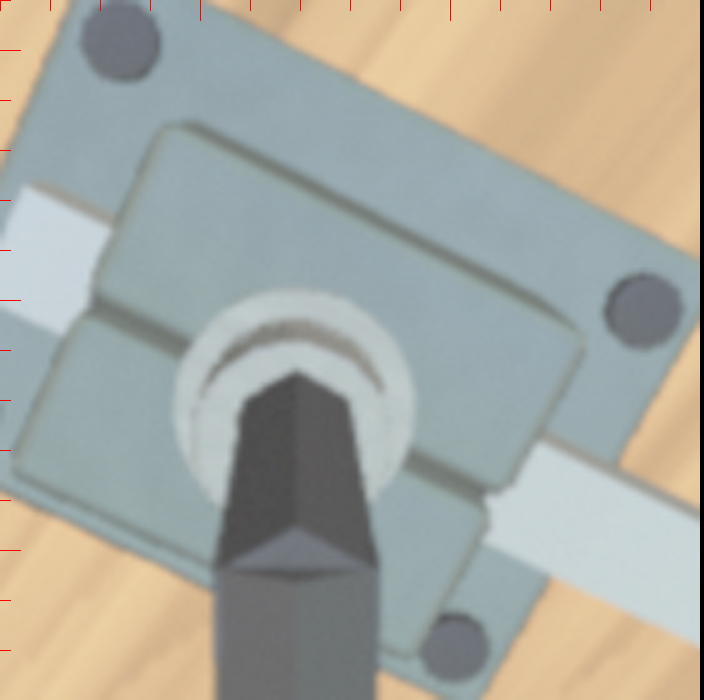

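```bash
python3 - <<'E'
from h import *
M,G=st(.0327); c=cam("w5"); h=np.array([M[0,0],M[1,0],0])
for zt in(.097,.0995,.102):
    X=atz(c,(319.4,164.6),zt)-.008*h; e=S0-X; e[2]=0; print(zt,X,M.T@e)
ap=atz(c,(260+297/5,90+528/5),G[2]+.008); print("apex dist along h",(ap-G)@h)
E
```

```text
clk 12.12 G [0.4928 0.1407 0.1696] E [0.4737 0.1672 0.1696] err tool [-0.005  -0.002   0.0001] az 125.8 tz [ 0.    -0.021 -1.   ] F [ 0.7  1.  -3.3] T [0.03 0.02 0.03] q [-0.49  0.52  0.23  1.92 -0.14  0.73  0.45] 0.0127
0.097 [0.47311998 0.16580094 0.097     ] [-4.18200041e-03 -6.97077302e-04  8.10829334e-05]
0.0995 [0.47288594 0.16616486 0.0995    ] [-4.61400419e-03 -7.19977273e-04  8.88585015e-05]
0.102 [0.4726519  0.16652878 0.102     ] [-5.04600798e-03 -7.42877243e-04  9.66340696e-05]
apex dist along h 0.041274699059874506
```

Request:
{"fn": "apply_moves", "kwargs": {
  "targets": [
    [-1,[-0.0045,-0.001,0],0],
    [-1,[0,0,0],0],
    [-1,[0,0,0.005],0],
    [-1,[0,0,0.005],0],
    [-1,[0,0,0.004],0],
    [-1,[0,0,0.003],0],
    [-1,[0,0,0],0]
  ]
}}

```text
clock: 13.0
tcp_pos: [0.4952, 0.1348, 0.133]
ee_rot: [0.456, 0.89, -0.009, 0.005]
contact_force: [-0.6, 0.4, -3.1]
opening: 0.0128
```

```bash
python3 -c "
from h import *
M,G=st(.0327)"
```

```text
clk 13.0 G [0.4952 0.1352 0.1519] E [0.4761 0.1617 0.1519] err tool [ 0.0009 -0.0007 -0.    ] az 125.7 tz [ 0.001 -0.021 -1.   ] F [-0.6  0.4 -3.1] T [ 0.12 -0.02  0.01] q [-0.47  0.54  0.23  1.93 -0.15  0.69  0.46] 0.0128
```

Request:
{"fn": "apply_moves", "kwargs": {
  "targets": [
    [-1,[0,0,0.004],0],
    [-1,[0,0,0.004],0],
    [-1,[0,0,0.004],0],
    [-1,[0,0,0],0]
  ]
}}

```text
clock: 13.5
tcp_pos: [0.4953, 0.1348, 0.1202]
ee_rot: [0.456, 0.89, -0.009, 0.005]
contact_force: [-0.1, -0.1, -2.5]
opening: 0.0125
```

```bash
python3 -c "
from h import *
M,G=st(.0327)"
```

```text
clk 13.5 G [0.4952 0.1352 0.1391] E [0.4761 0.1617 0.1391] err tool [ 0.0009 -0.0008 -0.    ] az 125.7 tz [ 0.001 -0.021 -1.   ] F [-0.1 -0.1 -2.5] T [ 0.09  0.07 -0.03] q [-0.47  0.56  0.22  1.94 -0.16  0.65  0.47] 0.0125
```

Going in freely (tip below the mouth plane by about 16 mm, no resistance). Push to the bottom.

Request:
{"fn": "apply_moves", "kwargs": {
  "targets": [
    [-1,[0,0,0.003],0],
    [-1,[0,0,0.003],0],
    [-1,[0,0,0.002],0],
    [-1,[0,0,0],0]
  ]
}}

```text
clock: 14.0
tcp_pos: [0.4958, 0.1345, 0.1162]
ee_rot: [0.456, 0.89, -0.008, 0.005]
contact_force: [-1.8, 1.5, -1.8]
opening: 0.0126
```

```bash
python3 -c "
from h import *
M,G=st(.0327)"
```

```text
clk 14.0 G [0.4958 0.1348 0.1352] E [0.4767 0.1614 0.1352] err tool [ 0.0015 -0.001  -0.    ] az 125.7 tz [ 0.002 -0.019 -1.   ] F [-1.8  1.5 -1.8] T [ 0.51  0.64 -0.04] q [-0.46  0.57  0.22  1.95 -0.16  0.64  0.47] 0.0126
```

Request:
{"fn": "apply_moves", "kwargs": {
  "squeeze": 110,
  "targets": [
    [-1,[0,0,0],0],
    [-1,[0.0002,-0.0035,0.0003],6],
    [-1,[0.0002,-0.0035,0.0003],6],
    [-1,[0.0002,-0.0035,0.0003],6],
    [-1,[0.0002,-0.0035,0.0003],6]
  ]
}}

```text
clock: 14.62
tcp_pos: [0.4827, 0.1295, 0.1163]
ee_rot: [0.632, 0.775, -0.006, 0.007]
contact_force: [-1.0, -1.0, 3.2]
opening: 0.012
```

```bash
python3 -c "
from h import *
M,G=st(.0327)"
```

```text
clk 14.62 G [0.4826 0.1299 0.1353] E [0.4761 0.1619 0.1353] err tool [ 0.0003 -0.001  -0.    ] az 101.6 tz [ 0.002 -0.019 -1.   ] F [-1.  -1.   3.2] T [0.13 0.54 0.75] q [-0.54  0.57  0.34  1.99 -0.27  0.63  0.17] 0.012
```

Request:
{"fn": "apply_moves", "kwargs": {
  "targets": [
    [-1,[0.0002,-0.0035,0.0003],6],
    [-1,[0.0002,-0.0035,0.0003],6],
    [-1,[0.0002,-0.0035,0.0003],6],
    [-1,[0.0002,-0.0035,0.0003],6],
    [-1,[0.0002,-0.0035,0.0003],6]
  ]
}}

```text
clock: 15.25
tcp_pos: [0.465, 0.1302, 0.1164]
ee_rot: [0.809, 0.588, -0.006, 0.01]
contact_force: [-1.5, -0.4, 3.6]
opening: 0.0117
```

```bash
python3 -c "
from h import *
M,G=st(.0327)"
```

```text
clk 15.25 G [0.4649 0.1307 0.1354] E [0.475  0.1618 0.1354] err tool [ 0.0002 -0.0001 -0.    ] az 72.1 tz [ 0.003 -0.023 -1.   ] F [-1.5 -0.4  3.6] T [0.17 0.51 0.73] q [-0.67  0.57  0.49  2.04 -0.41  0.63 -0.22] 0.0117
```

Request:
{"fn": "apply_moves", "kwargs": {
  "targets": [
    [-1,[0.0001,-0.003,0.0003],5],
    [-1,[0.0001,-0.003,0.0003],5],
    [-1,[0.0001,-0.003,0.0003],5]
  ]
}}

```text
clock: 15.62
tcp_pos: [0.4569, 0.1339, 0.1164]
ee_rot: [0.877, 0.48, -0.005, 0.012]
contact_force: [-0.1, 0.5, 3.6]
opening: 0.0119
```

```bash
python3 -c "
from h import *
M,G=st(.0327)"
```

```text
clk 15.62 G [0.4568 0.1344 0.1354] E [0.4744 0.1619 0.1354] err tool [0.0004 0.0005 0.    ] az 57.4 tz [ 0.004 -0.026 -1.   ] F [-0.1  0.5  3.6] T [0.19 0.49 0.75] q [-0.73  0.58  0.57  2.05 -0.47  0.64 -0.42] 0.0119
```

Request:
{"fn": "apply_moves", "kwargs": {
  "targets": [
    [-1,[0.0001,-0.0025,0.0003],4],
    [-1,[0.0001,-0.0025,0.0003],4]
  ]
}}

```text
clock: 15.88
tcp_pos: [0.453, 0.1367, 0.1164]
ee_rot: [0.907, 0.42, -0.004, 0.013]
contact_force: [-2.1, -1.1, 3.9]
opening: 0.0124
```

```bash
python3 -c "
from h import *
M,G=st(.0327)"
```

```text
clk 15.88 G [0.4529 0.1372 0.1354] E [0.4741 0.1622 0.1354] err tool [0.0005 0.0008 0.    ] az 49.7 tz [ 0.004 -0.028 -1.   ] F [-2.1 -1.1  3.9] T [0.13 0.44 0.67] q [-0.77  0.59  0.62  2.06 -0.51  0.65 -0.52] 0.0124
```

Request:
{"fn": "apply_moves", "kwargs": {
  "targets": [
    [-1,[0.0001,-0.0025,0.0003],4],
    [-1,[0.0001,-0.0025,0.0003],4]
  ]
}}

```text
clock: 16.12
tcp_pos: [0.4496, 0.1399, 0.1164]
ee_rot: [0.933, 0.358, -0.003, 0.014]
contact_force: [-2.0, -0.3, 3.7]
opening: 0.0122
```

```bash
python3 -c "
from h import *
M,G=st(.0327)"
```

```text
clk 16.12 G [0.4495 0.1405 0.1353] E [0.4738 0.1623 0.1353] err tool [0.0007 0.0011 0.    ] az 42.0 tz [ 0.004 -0.029 -1.   ] F [-2.  -0.3  3.7] T [0.14 0.46 0.64] q [-0.8   0.6   0.66  2.07 -0.54  0.66 -0.63] 0.0122
```

Request:
{"fn": "apply_moves", "kwargs": {
  "targets": [
    [-1,[0.0001,-0.002,0.0003],4],
    [-1,[0.0001,-0.002,0.0003],4]
  ]
}}

```text
clock: 16.38
tcp_pos: [0.447, 0.1431, 0.1163]
ee_rot: [0.955, 0.297, -0.003, 0.016]
contact_force: [-0.8, -2.0, 3.4]
opening: 0.0119
```

```bash
python3 -c "
from h import *
M,G=st(.0327)"
```

```text
clk 16.38 G [0.447  0.1437 0.1353] E [0.4739 0.1622 0.1353] err tool [0.0008 0.0008 0.    ] az 34.5 tz [ 0.004 -0.032 -0.999] F [-0.8 -2.   3.4] T [-0.07  0.4   1.44] q [-0.84  0.61  0.7   2.07 -0.57  0.67 -0.73] 0.0119
```

Request:
{"fn": "apply_moves", "kwargs": {
  "targets": [
    [-1,[0,-0.002,0.0003],4],
    [-1,[0,-0.002,0.0003],4]
  ]
}}

```text
clock: 16.62
tcp_pos: [0.4454, 0.1456, 0.1163]
ee_rot: [0.971, 0.24, -0.002, 0.019]
contact_force: [-1.5, -3.6, 3.2]
opening: 0.0119
```

```bash
python3 -c "
from h import *
M,G=st(.0327)"
```

```text
clk 16.62 G [0.4453 0.1463 0.1353] E [0.4742 0.1615 0.1353] err tool [ 0.0009 -0.0001 -0.    ] az 27.7 tz [ 0.005 -0.038 -0.999] F [-1.5 -3.6  3.2] T [-0.23  0.4   2.25] q [-0.87  0.62  0.74  2.07 -0.6   0.68 -0.83] 0.0119
```

Request:
{"fn": "apply_moves", "kwargs": {
  "targets": [
    [-1,[0,0.002,0],-4],
    [-1,[0,0.001,0],-3],
    [-0.5,[0,0,0],0],
    [0,[0,0,0],0],
    [1,[0,0,0],0],
    [1,[0,0,0],0],
    [1,[0,0,0],0],
    [1,[0,0,0],0]
  ]
}}

```text
clock: 17.62
tcp_pos: [0.4491, 0.1429, 0.1169]
ee_rot: [0.952, 0.306, -0.002, 0.022]
contact_force: [0.0, -0.2, 0.8]
opening: 0.0852
```

```bash
python3 -c "
from h import *
M,G=st(.0327)"
```

```text
clk 17.62 G [0.4489 0.1437 0.1359] E [0.4755 0.1627 0.1359] err tool [-0.0009  0.0003  0.    ] az 35.6 tz [ 0.01  -0.042 -0.999] F [ 0.  -0.2  0.8] T [ 0.08 -0.02 -0.03] q [-0.85  0.61  0.7   2.07 -0.56  0.67 -0.73] 0.0852
```

Released cleanly; rise and look.

Request:
{"fn": "apply_moves", "kwargs": {
  "targets": [
    [1,[0,0,-0.015],0],
    [1,[0,0,-0.03],0],
    [1,[0,0,-0.05],0],
    [1,[0,0,-0.05],0],
    [1,[0,0,-0.03],0],
    [1,[0,0,0],0]
  ]
}}

```text
clock: 18.38
tcp_pos: [0.4477, 0.1495, 0.3016]
ee_rot: [0.952, 0.304, -0.001, 0.022]
contact_force: [-0.1, 0.3, 0.2]
opening: 0.0856
```

```bash
python3 -c "
from h import *
M,G=st(.0327)
d=snap('wrist','w6'); e=snap('scene','s6')
print(proj(d,S0),proj(d,[S0[0],S0[1],.136]),proj(e,S0))
comp([('w6',(200,0,440,300),2),('s6',(300,80,400,200),3)],'c11',.7)
"
```

```text
clk 18.38 G [0.4475 0.1503 0.3206] E [0.4741 0.1692 0.3206] err tool [-0.0035  0.0064  0.0003] az 35.4 tz [ 0.012 -0.042 -0.999] F [-0.1  0.3  0.2] T [ 0.07  0.02 -0.03] q [-1.06  0.37  0.94  1.82 -0.29  1.11 -0.98] 0.0856
[315.86390213 150.33992387] [317.39824104 156.34598465] [358.33861436 147.61878083]
```

View pics/c11.png

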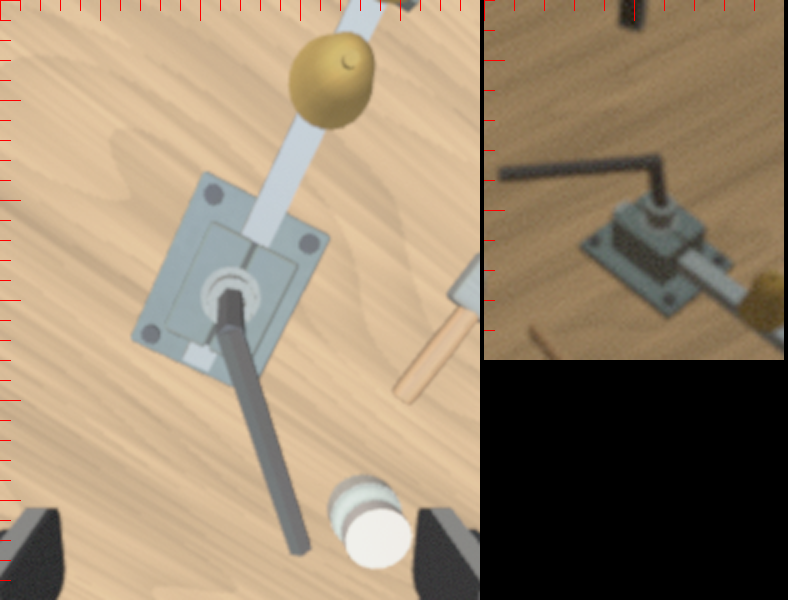

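```bash
python3 -c "
from h import *
c=cam('w6'); a=atz(c,(316,163),.136)
for z in(.10,.11): 
  v=atz(c,(350,273),z)-a; print(np.degrees(np.arctan2(v[1],v[0])),np.hypot(*v[:2]),a)
t=cam('top0');b=atz(t,(215+53/4,155+73/4),.09)-S0;print('clamp az',np.degrees(np.arctan2(b[1],b[0])))
"
```

```text
-127.83716317494907 0.15772637207357867 [0.46853427 0.15919521 0.136     ]
-127.77908589081832 0.15165254926808722 [0.46853427 0.15919521 0.136     ]
clamp az 7.67921464742713
```

```bash
python3 -c "
from h import *
ctrl.finish_job(); print(ctrl.observe()['clock'])"
```

```text
the job is handed in; nothing more can be done
the job is handed in; nothing more can be done
```

The hex key is seated in the clamp screw, the screw has been turned clockwise to what looks like its stop, and the gripper has let go. I handed the job in at about 18.4 s.

- **Drawing out and flipping:** I gripped the key about 33 mm from its elbow and drew it about 98 mm up along the sleeve. I then pivoted it in the fingers against the holder rim until the short arm pointed down.
- **Seating:** The short arm went into the socket without resistance and stopped at the depth expected for the 19 mm socket.
- **Turning:** Wrist torque stayed near 0.7 N m throughout the turn. It then rose to 1.4 and 2.25 N m over the last two steps, which I take as the hard stop.
- **Last checks:** The final pictures show the key upright in the screw with its long arm hanging slightly, and nothing touching it. The jar and brush showed no sign of having moved. I did not check the bauble after the start, though the arm never went near it.

**Disagreement:** the tool turned about 98°, but the key ended only about 74° from where it started. I put the difference down to me backing off about 7° before release, the key's play in the socket, and the key rotating in the pads once it was at the stop. I could not see the screw's own angle, so the stop rests on the torque rise.

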